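# Shut the lunch cooler and snap its draw latch tight

## Robot

A 6-joint arm with a two-finger parallel gripper is mounted at the origin on the work surface. World frame = base frame: x ahead of the robot, y to its left, z up, the work surface at z = 0. Lengths are in m, angles in degrees, forces in N, time in s.
With the tool pointing down it reaches from about 0.4 to 0.825 m from the base axis. Payload 7 kg.
Tool frame: the origin (TCP) lies at the very end of the fingers, on their centre line; the grasp point (between the pads) lies 19 mm behind it; z points along the fingers, y is the line along which they close (so a half turn about z gives the same grasp; the last joint's range is limited). The gripper opens to 88 mm and grips with 3 to 60 N. Pads are 19 mm wide; open, the fingers measure 130 mm over their backs; the gripper's body (78 mm by 193 mm) begins 47 mm behind the grasp point.
Start: joints at [-54.425, 20.546, 0.682, 0, -70.136, -16.507], TCP at [0.22, -0.638, 0.227] pointing down, gripper open.
Joint ranges: [-176.03, 176.03], [-82.01, 121.73], [-58.28, 71.71], [-173.87, 95.51], [-174.79, -0.11], [-173.66, 173.66]. Speed limits (degrees/s): [136.94, 136.94, 172.46, 180, 180, 180].

## Interface

Orientations are given as [roll, pitch, yaw] about the fixed x, y, z axes, in that order (R = Rz(yaw) Ry(pitch) Rx(roll)).
In Python, from plant import get_state, capture, close_job, regions_of gives the robot as it stands.
- The arm moves only by the tool jog_arm, never from a script. Its argument "moves" is a list of rows, each a list of 3 entries, a list of its own where there are three numbers: the shift along the tool's x, y, z in cm, then the turn about the tool's z in degrees, then the finger opening in cm, from 0 to 8.76. A call has 1 to 12 rows; each row shifts and turns the commanded pose from where the row before left it, along the tool's axes as they then stand; what a row does not reach is not made up. A row lasts 1/8 s, in which the tool goes at most 62.5 mm and 10.7 degrees, less where a joint would pass 70% of its speed; a pose out of reach is approached as far as the arm can. A call is refused whole if a number of a shift passes 6.25 or a number of a turn 10.7, either way. A call with a gripper value outside its range is refused whole. The fingers move at their own pace and stop on an object; "newtons" is the grip in N (left out, the last holds). Time passes only in rows, so rows that do not move let the fingers close. It gives the time, the measured TCP pose, the force, the opening and the grip force at its end, in the units of the state.
- get_state(): the state, without advancing time (a new reading comes with each control period).
- capture(name): name is "side" or "top"; returns a dict with "pixels" (384x512x3 uint8, blue, green, red), "mtx" (3x3 intrinsics, pixels), "k1" (the pictures are not rectified: a ray, as slopes to the right and down, at radius r is drawn at 1 + k1 r^2 times it, then the intrinsics apply), "world_from_camera" (4x4, takes a point from camera to world coordinates). Camera axes: x right, y down, z forward; pixel columns grow to the right and rows downward; lengths in m; the calibration is good to about 2 mm. A picture is of the moment at which its call begins. There is no depth.
- close_job(): hands the job in; it is judged then, once.
Trained networks look in a picture, given as the dict that the camera call returned (one of the last four; its "shot" number tells which), for a name from the list of things; names that differ only in an ending like _2 or _b are one class to them, and where a whole thing is asked for, a point or a joint stands for the part that bears it (a point fixed in the world has none). Each returns a list of dicts, best first, with "confidence" (0 to 1); they miss things now and then, are a little off and sometimes report something else, mostly with a low value. They report only what shows in the picture. A call takes as long as a camera call.
- regions_of(picture, thing): "pixels" (384x512 bool, what is visible of it) and "pixel" ([column, row] in pixels, amid what is visible of it).
The state is a dict: "time_s": time; "joints": joint angles; "qd": joint speeds; "joint_torque": joint torques, N m; "tcp_pos": TCP position; "eef_rot": TCP orientation; "contact_force": force on the tool from outside, world axes, zero at the start; "moment": the same for the moment, N m; "gripper_width": finger opening in m; "gripper_force": force on a finger pad.
Only numpy, scipy, OpenCV 4.12 (cv2) and the standard library are available. Lean on these libraries where they do the work, as an engineer would, in place of code of your own. Each camera call takes 0.05 s, during which the arm holds its last target. There are 200 camera calls.

## Task

The lunch is packed: shut the cooler on the dining table. Lower its lid onto the seal, hook the wire loop of the front latch over the catch on the lid, and press the red lever down flat against the front so that it snaps over centre and the lid is pulled down tight; then let go. Leave the crockery and bottles around it undisturbed.

Things in the scene. Friction and masses are not known exactly. Their poses are not given: they have to be found in the camera images.
- cooler: Petrol-blue insulated lunch cooler, 160 deep (x) x 260 wide (y) x 128 mm high without lid; heavy, does not move. Origin: centre of its underside on the table. x points from its front (latch side, towards the robot) to its back, z up. Front wall face at x = -80 mm, latch at y = 0. Side grips reach y = +-143 mm at z = 98 mm.
- lid (a joint): Angle of the cream lid (0.45 kg), rad: 0 = pulled tight, grows as it opens upward. The hinge has friction (0.45 N m), so the lid stays where left; push it down on its upper side near the front edge (about 6 N). Let down, it lies on the springy rubber seal at about 0.03 rad, front edge 4.5 mm proud; only the latch pulls it to 0 (seal 13 N per mm).
- lid_hinge (a point): Middle of the lid's hinge line (along y) at its rear lower edge: cooler x = +80, z = 130 mm. Its axes turn with the lid and equal the cooler's when shut (lid frame). In it the lid is a slab x -160 to 0, y +-130, z 0 to 40 mm; a black handle bar along y, 124 mm long, rises to z = 56 mm at x = -55 mm.
- lid_edge (a point): Middle of the lid's front upper edge (lid frame x = -160, z = 40 mm).
- keeper (a point): Catch on the lid's front: steel ledge 30 mm wide (y), standing 27 mm out, with a lip at its outer end (4 thick, 5 mm above the groove floor) and a rib 11 mm deep against the lid (6 mm above the floor); between them a groove 12 mm wide, open upward. The point: centre of the loop's bar when seated mid-groove, 2.5 mm above the floor (lid frame x = -177, z = 12.5 mm). Axes as the lid's.
- lever (a joint): Angle of the red lever about its pivot, rad: 0 = closed, hanging down flat along the front wall; grows as its free end swings outward and up (1.57 = straight out, limit 2.4). It stays where left (friction 0.065 N m). Once hooked, the pull starts below about 1.2 rad; pressing near the free end takes up to 8 N. Dead centre is at 0.25 rad: below, it snaps to 0; above, it springs back.
- lever_pivot (a point): Pivot of the lever (axis along y): cooler x = -98, z = 90 mm. Its axes turn with the lever and equal the cooler's at 0 rad (lever frame): the lever is a plate 32 mm wide running from here to z = -73 mm, the last 16 mm curled outward; its outer face, the one to press, is at x = -7 mm.
- lever_tip (a point): Point on the lever's outer face near its free end (lever frame x = -7, z = -60 mm).
- bail (a joint): Angle of the steel wire loop relative to the lever, rad. The loop leans outward from upright by (bail - lever + 0.056) rad; at 3.1 (its limit) it is folded out along the lever. Friction (0.022 N m) holds it where left.
- bail_pin (a point): Pin (along y) on which the loop turns in the lever: lever frame x = +5, z = -19 mm. Axes turn with the loop, z from the pin to the bar.
- bail_bar (a point): Middle of the loop's cross-bar, 71.6 mm from the pin. The loop is a U of round wire 5 mm thick, 51 mm wide over its two straight side wires, which run from the pin to the bar on either side of the lever and, when hooked, of the catch: it can be pinched across the side wires. The bar must pass over the lip (5 mm or more above the keeper point), come in towards the lid and be lowered.
- mug: White mug with colourful scales, 82 mm across, 98 mm high, handle at its +y; origin under its centre.
- water_bottle: Aluminium bottle, 66 mm across, 190 mm high; origin under its centre.
- jam_jar: Amber glass jam jar with red lid, 68 mm across, 95 mm high; origin under its centre.
- pepper_mill: Dark wooden pepper mill, 56 mm across, 142 mm high; origin under its centre.
- bowl: Blue bowl, 120 mm across, 50 mm high; origin under its centre.
- spoon: Steel spoon, 180 mm long, lying along its x; origin under its middle.

How it is judged:
By the outcome, as a careful person would: the job done as asked, in the order asked, and still so for the second after the job is handed in, with the robot touching nothing.
It also fails if it takes over 70 s, if anything falls off the work surface, if the arm or the gripper's body presses on something with over 40 N, if the wrist force passes 120 N, or if a joint passes its speed limit or range.

## Working session

There is one attempt and no reset: what is moved stays moved. The work goes in short steps, Python scripts to look and compute and a tool call to move; the robot and the scene stay as the last step left them, time stands still between calls to the robot, and variables do not carry over. Pictures are saved under pics/ and viewed, at most 10 in all, crops included, and the job is handed in when it is done.

Besides the shell and the picture viewer there is one more tool, called after "Call:" by a JSON object that holds its "method" and its "body". jog_arm: Moves the arm, as the interface text tells. Its arguments: {"type":"object","properties":{"moves":{"type":"array"},"newtons":{"type":"number"}},"required":["moves"]}

```bash
mkdir -p pics; ls
python3 - <<'E'
from plant import *
import cv2,numpy as np
s=get_state();print({k:np.round(v,3).tolist() for k,v in s.items()})
for n in("side","top"):
    c=capture(n);cv2.imwrite(f"pics/{n}0.png",c["pixels"]);print(n,c["mtx"].tolist(),c["k1"],np.round(c["world_from_camera"],3).tolist(),c["shot"])
    for t in("cooler","lid","lever","bail","keeper","mug","water_bottle","jam_jar","pepper_mill","bowl","spoon"):
        print(t,[(np.round(r["pixel"]).tolist(),round(r["confidence"],2),int(r["pixels"].sum())) for r in regions_of(c,t)[:2]])
E
```

```text
pics
{'time_s': 0.0, 'joints': [-54.423, 20.592, 0.633, -0.021, -70.135, -16.507], 'qd': [-0.043, 0.128, 0.048, -0.079, -0.205, -0.02], 'joint_torque': [-0.003, -58.272, 29.304, 6.997, 0.007, -0.0], 'tcp_pos': [0.22, -0.637, 0.226], 'eef_rot': [179.904, -0.008, -160.938], 'contact_force': [-0.127, -0.204, 0.438], 'moment': [-0.003, 0.036, -0.014], 'gripper_force': 0.0, 'gripper_width': 0.088}
side [[398.6045421054409, 0.0, 257.3013847520518], [0.0, 398.6045421054409, 192.49450732117097], [0.0, 0.0, 1.0]] -0.043775193262593874 [[-0.984, -0.103, 0.143, 0.446], [-0.176, 0.628, -0.758, 0.787], [-0.011, -0.771, -0.637, 0.836], [0.0, 0.0, 0.0, 1.0]] 1
cooler [([210.0, 184.0], 0.9, 6216)]
lid [([202.0, 168.0], 0.92, 3461), ([275.0, 175.0], 0.16, 3)]
lever []
bail [([273.0, 183.0], 0.57, 23)]
keeper [([201.0, 168.0], 0.87, 3419), ([276.0, 164.0], 0.23, 572)]
mug [([284.0, 272.0], 0.76, 1497)]
water_bottle [([223.0, 249.0], 0.78, 1339)]
jam_jar []
pepper_mill [([277.0, 167.0], 0.6, 485), ([224.0, 251.0], 0.21, 1317)]
bowl [([269.0, 144.0], 0.66, 386), ([206.0, 167.0], 0.53, 3466)]
spoon [([304.0, 243.0], 0.61, 331)]
top [[408.13650288964357, 0.0, 255.15389053011208], [0.0, 408.13650288964357, 195.2363990093186], [0.0, 0.0, 1.0]] -0.1353627794549693 [[-0.009, -0.997, 0.083, 0.531], [-1.0, 0.009, -0.009, -0.025], [0.009, -0.083, -0.997, 1.233], [0.0, 0.0, 0.0, 1.0]] 2
cooler [([274.0, 152.0], 0.78, 7411)]
lid [([272.0, 145.0], 0.92, 5440)]
lever [([282.0, 202.0], 0.7, 399)]
bail []
keeper [([275.0, 144.0], 0.93, 5567)]
mug [([274.0, 142.0], 0.61, 5606), ([193.0, 241.0], 0.58, 748)]
water_bottle [([201.0, 183.0], 0.67, 540), ([281.0, 200.0], 0.63, 375)]
jam_jar [([342.0, 151.0], 0.56, 574)]
pepper_mill [([346.0, 208.0], 0.84, 429)]
bowl [([388.0, 199.0], 0.97, 1151), ([346.0, 205.0], 0.62, 431)]
spoon [([235.0, 233.0], 0.84, 399), ([199.0, 184.0], 0.35, 551)]
```

Run:
```python
import cv2
a=cv2.imread("pics/side0.png")[110:310,130:350];b=cv2.imread("pics/top0.png")[80:280,160:420]
cv2.imwrite("pics/a.png",cv2.resize(a,None,fx=3,fy=3,interpolation=2)[:600]);cv2.imwrite("pics/b.png",cv2.resize(b,None,fx=3,fy=3,interpolation=2))
```

```text
(no output)
```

View pics/a.png

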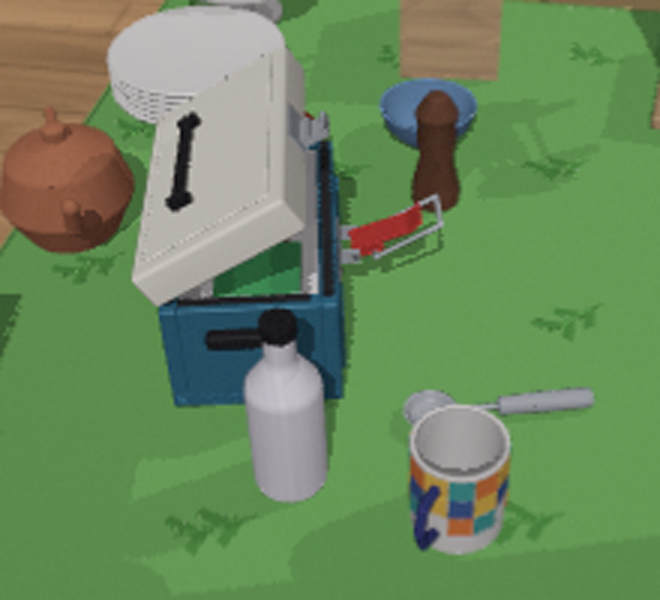

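View pics/b.png

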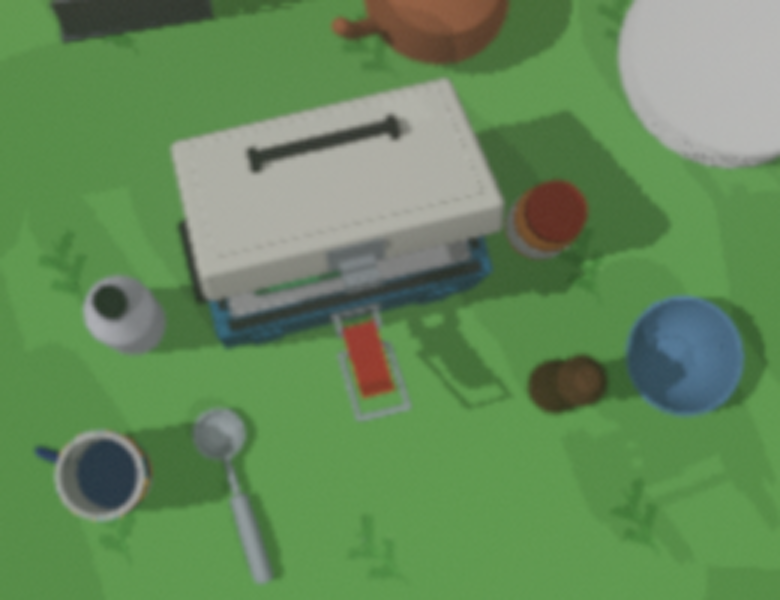

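The side view shows the lid half open (front upper near corner about (227,178)), with the lever straight out and the loop folded along it (bar about (276,181)). In the top view the cooler is yawed slightly, with the lever at about (282,200) and the bar at about (288,217). I'll fit the poses to these points.

```bash
cat > lib.py <<'E'
import numpy as np,pickle
from scipy.spatial.transform import Rotation as R
def Ry(a,p): c,s=np.cos(a),np.sin(a);x,y,z=p; return np.array([c*x+s*z,y,-s*x+c*z])
H=np.array([.08,0,.13]);P=np.array([-.098,0,.09])
def pt(f,p,q):  # q: x,y,yaw,lid,lever,bail ; cooler coords -> world
    p=np.array(p,float)
    if f=='lid': p=H+Ry(q[3],p)      # +rotation about y takes -x to +z
    if f=='lever': p=P+Ry(q[4],p)
    if f=='bail':
        lean=q[5]-q[4]+.056
        p=P+Ry(q[4],[.005,0,-.019])+Ry(-lean,p)
    c,s=np.cos(q[2]),np.sin(q[2])
    return np.array([q[0]+c*p[0]-s*p[1],q[1]+s*p[0]+c*p[1],p[2]])
def proj(cam,w):
    T=np.linalg.inv(cam["world_from_camera"]);v=T[:3,:3]@w+T[:3,3];s=v[:2]/v[2]
    s=s*(1+cam["k1"]*(s@s));m=cam["mtx"];return np.array([m[0,0]*s[0]+m[0,2],m[1,1]*s[1]+m[1,2]])
E
cat > fit0.py <<'E'
from lib import *
from plant import capture
from scipy.optimize import least_squares
C={n:capture(n) for n in("side","top")}
pickle.dump({n:{k:v for k,v in c.items() if k!="pixels"} for n,c in C.items()},open("cams.pkl","wb"))
L=.16;B=.0716
top=[('lid',(-L,.13,.04),205,272),('lid',(-L,-.13,.04),502,205),('lid',(0,-.13,.04),447,80),('lid',(0,.13,.04),172,147),
('lid',(-L,.13,0),207,296),('lid',(-L,-.13,0),500,230),('lid',(-.055,.062,.056),254,158),('lid',(-.055,-.062,.056),400,127),
('c',(-.08,.13,.128),222,335),('c',(-.08,-.13,.128),490,270),('lever',(-.007,.016,-.073),362,397),('lever',(-.007,-.016,-.073),393,390),
('bail',(0,.0235,B),358,417),('bail',(0,-.0235,B),408,406)]
side=[('lid',(-L,.13,.04),290,203),('lid',(-L,.13,0),305,226),('lid',(0,.13,.04),135,270),('lid',(0,.13,0),155,303),('lid',(-L,-.13,.04),277,52),
('c',(-.08,.13,0),342,396),('c',(.08,.13,0),178,404),('lid',(-.055,.062,.056),180,202),('lid',(-.055,-.062,.056),188,122),
('bail',(0,.0235,B),441,226),('bail',(0,-.0235,B),437,199)]
obs=[('top',f,p,160+(u+.5)/3-.5,80+(v+.5)/3-.5) for f,p,u,v in top]+[('side',f,p,130+(u+.5)/3-.5,110+(v+.5)/3-.5) for f,p,u,v in side]
res=lambda q:np.concatenate([proj(C[n],pt(f,p,q))-[u,v] for n,f,p,u,v in obs])
best=least_squares(res,[.62,-.06,.2,.5,1.7,3.0],loss="soft_l1")
q=best.x;print(np.round(q,3),best.cost)
for o,r in zip(obs,best.fun.reshape(-1,2)):print(o[:3],np.round(r,1))
np.save("q.npy",q)
for f,p in(('lid',(-L,0,.04)),('lid',(-.177,0,.0125)),('bail',(0,0,B)),('bail',(0,0,0)),('lever',(-.007,0,-.06)),('c',P)):print(f,p,np.round(pt(f,p,q),4))
def tab(px,h,n):
    c=C[n];r=least_squares(lambda x:proj(c,np.array([x[0],x[1],h]))-px,[.6,0]);return np.round(r.x,3)
for nm,u,v,h in(("bottle",108,300,.18),("mug",105,475,.09),("mill",580,380,.13),("bowl",686,355,.04),("jar",555,210,.095),("spoonbowl",220,433,.01),("spoonend",262,578,.01)):
    print(nm,tab([160+u/3,80+v/3],h,"top"))
E
python3 fit0.py
```

```text
[ 0.738 -0.082  0.232  0.507  1.965  3.009] 42.644515509843465
('top', 'lid', (-0.16, 0.13, 0.04)) [-1.5  2.6]
('top', 'lid', (-0.16, -0.13, 0.04)) [1.7 0.3]
('top', 'lid', (0, -0.13, 0.04)) [ 1.3 -1.8]
('top', 'lid', (0, 0.13, 0.04)) [-0.8 -2. ]
('top', 'lid', (-0.16, 0.13, 0)) [0.5 3.9]
('top', 'lid', (-0.16, -0.13, 0)) [1.8 1.9]
('top', 'lid', (-0.055, 0.062, 0.056)) [-0.2 -1. ]
('top', 'lid', (-0.055, -0.062, 0.056)) [-2.2 -1.7]
('top', 'c', (-0.08, 0.13, 0.128)) [-1.2  1.4]
('top', 'c', (-0.08, -0.13, 0.128)) [1.6 0.6]
('top', 'lever', (-0.007, 0.016, -0.073)) [0.1 0.3]
('top', 'lever', (-0.007, -0.016, -0.073)) [ 1.2 -0.2]
('top', 'bail', (0, 0.0235, 0.0716)) [0.5 0.9]
('top', 'bail', (0, -0.0235, 0.0716)) [0.5 0.4]
('side', 'lid', (-0.16, 0.13, 0.04)) [-1.9 -0.3]
('side', 'lid', (-0.16, 0.13, 0)) [1.7 2.8]
('side', 'lid', (0, 0.13, 0.04)) [-2.7  3.7]
('side', 'lid', (0, 0.13, 0)) [0.  2.4]
('side', 'lid', (-0.16, -0.13, 0.04)) [ 3.1 -3. ]
('side', 'c', (-0.08, 0.13, 0)) [0.1 2.5]
('side', 'c', (0.08, 0.13, 0)) [-1.5  2.5]
('side', 'lid', (-0.055, 0.062, 0.056)) [-1.8 -2.8]
('side', 'lid', (-0.055, -0.062, 0.056)) [-1.1 -1.9]
('side', 'bail', (0, 0.0235, 0.0716)) [-0.1  0.1]
('side', 'bail', (0, -0.0235, 0.0716)) [-0.3 -0.8]
lid (-0.16, 0, 0.04) [ 0.6989 -0.0917  0.2427]
lid (-0.177, 0, 0.0125) [ 0.6714 -0.0982  0.2269]
bail (0, 0, 0.0716) [ 0.5619 -0.1241  0.1252]
bail (0, 0, 0) [ 0.6239 -0.1094  0.0927]
lever (-0.007, 0, -0.06) [ 0.5916 -0.1171  0.1195]
c [-0.098  0.     0.09 ] [ 0.6429 -0.1049  0.09  ]
bottle [0.66  0.118]
mug [0.507 0.133]
mill [ 0.589 -0.304]
bowl [ 0.618 -0.435]
jar [ 0.753 -0.294]
spoonbowl [0.546 0.029]
spoonend [ 0.402 -0.012]
```

Call:
{"method": "jog_arm", "body": {"moves": [[[0,0,-6],5.8,0],[[-4.9,3.4,0],0,0],[[-4.9,3.4,0],0,0],[[-4.9,3.4,0],0,0],[[-4.9,3.4,0],0,0],[[-4.9,3.4,0],0,0],[[-4.9,3.4,0],0,0],[[-4.9,3.4,0],0,0],[[-4.9,3.4,0],0,0],[[-4.9,3.4,0],0,0],[[-4.9,3.4,0],0,0],[[-3,2.5,0],0,0]], "newtons": 10}}

```text
time_s: 2.8
tcp_pos: [0.6444, -0.1611, 0.2862]
eef_rot: [180.0, -0.0, -166.7]
contact_force: [-0.2, -0.4, 0.1]
gripper_width: 0.0005
gripper_force: 0.0
```

```bash
cat >> lib.py <<'E'
def here(q):
    from plant import get_state
    s=get_state();t=np.array(s["tcp_pos"]);c,sn=np.cos(q[2]),np.sin(q[2]);d=t[:2]-q[:2]
    p=np.array([c*d[0]+sn*d[1],-sn*d[0]+c*d[1],t[2]])*1000
    f=s["contact_force"]
    print("t",round(s["time_s"],2),"cooler mm",p.round(1),"yaw err",round(s["eef_rot"][2]+180-np.degrees(q[2]),2),"F",np.round(f,1),"w",round(s["gripper_width"]*1000,1),s["gripper_force"]);return p
E
python3 -c "
from lib import *
here(np.load('q.npy'))"
```

```text
t 2.8 cooler mm [-109.5  -55.   286.2] yaw err 0.03 F [-0.2 -0.4  0.1] w 0.5 0.0
```

Call:
{"method": "jog_arm", "body": {"moves": [[[-3,2,0],0,0],[[-3,2,0],0,0],[[-3,1.5,0],0,0],[[0,0,2],0,0],[[0,0,2],0,0],[[0.5,0,1.5],0,0],[[0,0,0],0,0]]}}

```text
time_s: 3.68
tcp_pos: [0.7119, -0.0905, 0.2304]
eef_rot: [180.0, -0.1, -166.7]
contact_force: [-0.8, -0.2, -0.4]
gripper_width: 0.0006
gripper_force: 0.0
```

```bash
python3 -c "
from lib import *
here(np.load('q.npy'))"
```

```text
t 3.67 cooler mm [-27.5  -1.9 230.4] yaw err -0.07 F [-0.8 -0.2 -0.4] w 0.6 0.0
```

Call:
{"method": "jog_arm", "body": {"moves": [[[0.2,0,0.8],0,0],[[0.5,0,0.8],0,0],[[0.5,0,0.8],0,0],[[0.4,0,0.8],0,0],[[0.4,0,0.8],0,0],[[0.3,0,0.8],0,0]]}}

```text
time_s: 4.42
tcp_pos: [0.6902, -0.0956, 0.183]
eef_rot: [180.0, -0.0, -166.7]
contact_force: [-0.6, -0.6, 2.0]
gripper_width: 0.0003
gripper_force: 0.5
```

Call:
{"method": "jog_arm", "body": {"moves": [[[0.2,0,0.4],0,0],[[0.2,0,0.4],0,0],[[0,0,0.2],0,0],[[0,0,0],0,0]]}}

```text
time_s: 4.92
tcp_pos: [0.6865, -0.0965, 0.174]
eef_rot: [-180.0, -0.0, -166.7]
contact_force: [-2.6, -0.4, 3.2]
gripper_width: 0.0002
gripper_force: 2.0
```

Run:
```python
from lib import *
from plant import *
import cv2
here(np.load('q.npy'))
c=capture("side");cv2.imwrite("pics/c.png",cv2.resize(c["pixels"][110:260,150:350],None,fx=4,fy=4,interpolation=2))
```

```text
t 4.92 cooler mm [-53.6  -1.9 174. ] yaw err -0.04 F [-2.6 -0.4  3.2] w 0.2 2.01854043352796
```

View pics/c.png

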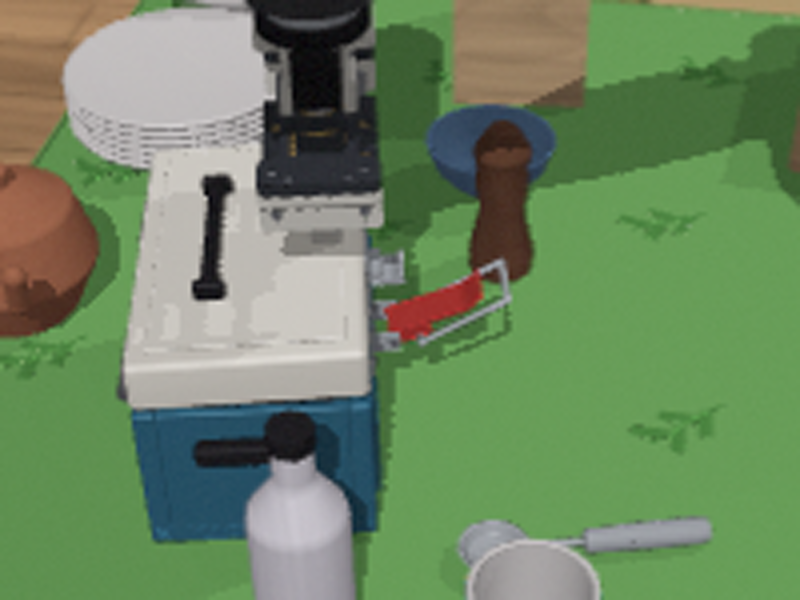

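The lid is down on the seal, the latch is in view, and the bar is at about (277,179). I'll back off for a clear view of the latch.

Call:
{"method": "jog_arm", "body": {"moves": [[[0,0,-4],0,0],[[0,0,-4],0,0],[[-4,0,-2],0,8.7],[[-4,0,0],0,8.7],[[0,0,0],0,8.7]]}}

```text
time_s: 5.6
tcp_pos: [0.7662, -0.0773, 0.2711]
eef_rot: [180.0, -0.1, -166.7]
contact_force: [0.0, 0.6, -0.7]
gripper_width: 0.0249
gripper_force: 0.0
```

Run:
```python
from lib import *
from plant import *
import cv2
here(np.load('q.npy'))
a=capture("side")["pixels"][145:245,220:345];b=capture("top")["pixels"][150:250,225:350]
cv2.imwrite("pics/d.png",np.vstack([cv2.resize(i,(625,500),interpolation=2)[100 if k else 0:400 if k else 300] for k,i in enumerate((a,b))]))
```

```text
t 5.6 cooler mm [ 28.4  -1.5 271.1] yaw err -0.02 F [ 0.   0.6 -0.7] w 24.9 0.0
```

View pics/d.png

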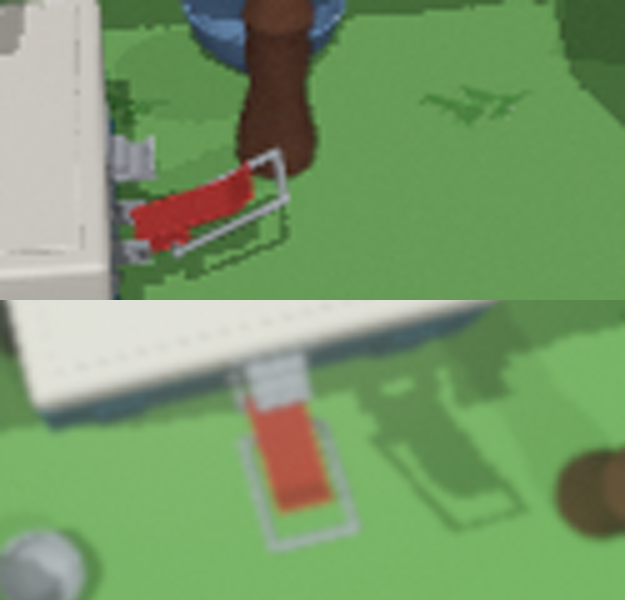

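The lid rests on the seal. The catch is at about (249,175) in the side view and (281,192) in the top view, and the loop bar at about (277,180) and (288,218). I'll refit from these.

```bash
cat > fit1.py <<'E'
from lib import *
from scipy.optimize import least_squares
C=pickle.load(open("cams.pkl","rb"));L=.16;B=.0716
T=lambda u,v:(225+(u+.5)/5-.5,170+(v-300+.5)/5-.5)
S=lambda u,v:(220+(u+.5)/5-.5,145+(v+.5)/5-.5)
Z=lambda u,v:(150+(u+.5)/4-.5,110+(v+.5)/4-.5)
obs=[('top','lid',(-.187,.015,.014),T(255,408)),('top','lid',(-.187,-.015,.014),T(312,398)),
('top','bail',(0,.0235,B),T(272,547)),('top','bail',(0,-.0235,B),T(356,526)),('top','lever',(-.01,.016,-.073),T(280,511)),('top','lever',(-.01,-.016,-.073),T(331,499)),
('side','bail',(0,.0235,B),S(285,199)),('side','bail',(0,-.0235,B),S(281,153)),
('side','lid',(-.187,-.015,.015),S(155,138)),
('side','lid',(-L,.13,.04),Z(368,354)),('side','lid',(-L,.13,0),Z(370,393)),('side','lid',(0,.13,.04),Z(125,372)),('side','lid',(0,.13,0),Z(133,408)),('side','lid',(0,-.13,.04),Z(153,148))]
full=lambda p:np.array([p[0],p[1],p[2],.03,p[3],p[4]])
w=[1]*9+[.4]*5
res=lambda p:np.concatenate([k*(proj(C[n],pt(f,a,full(p)))-px) for k,(n,f,a,px) in zip(w,obs)])
b=least_squares(res,[.738,-.082,.232,1.97,3.0],loss="soft_l1");q=full(b.x);print(q.round(3),b.cost)
for o,r,k in zip(obs,b.fun.reshape(-1,2),w):print(o[:3],(r/k).round(1))
np.save("q.npy",q)
here(q)
q0=[0,0,0,*q[3:]]
print("bar",pt('bail',(0,0,B),q0)*1e3,"pin",pt('bail',(0,0,0),q0)*1e3,"keeper",pt('lid',(-.177,0,.0125),q0)*1e3)
E
python3 fit1.py
```

```text
[ 0.737 -0.081  0.232  0.03   1.986  2.99 ] 2.6894302541889337
('top', 'lid', (-0.187, 0.015, 0.014)) [0.3 0.7]
('top', 'lid', (-0.187, -0.015, 0.014)) [-0.2  0. ]
('top', 'bail', (0, 0.0235, 0.0716)) [-0.   0.6]
('top', 'bail', (0, -0.0235, 0.0716)) [-0.   0.6]
('top', 'lever', (-0.01, 0.016, -0.073)) [-0.6  0.3]
('top', 'lever', (-0.01, -0.016, -0.073)) [ 0.6 -0.2]
('side', 'bail', (0, 0.0235, 0.0716)) [-0.1  0.2]
('side', 'bail', (0, -0.0235, 0.0716)) [-0.8 -0.5]
('side', 'lid', (-0.187, -0.015, 0.015)) [-0.5 -0.9]
('side', 'lid', (-0.16, 0.13, 0.04)) [-0.2 -0.4]
('side', 'lid', (-0.16, 0.13, 0)) [0.3 1.4]
('side', 'lid', (0, 0.13, 0.04)) [-1.7 -0.7]
('side', 'lid', (0, 0.13, 0)) [-1.2  1.8]
('side', 'lid', (0, -0.13, 0.04)) [-0.6 -0.1]
t 5.7 cooler mm [ 27.6  -3.2 272.2] yaw err -0.02 F [-1.1  0.1 -0.4] w 33.1 0.0
bar [-179.8707463     0.          128.07262992] pin [-117.4038832     0.           93.08047345] keeper [-96.54541222   0.         147.80357896]
```

Call:
{"method": "jog_arm", "body": {"moves": [[[4,0.3,0],0,8.7],[[4,0,0],0,8.7],[[4,0,0],0,8.7],[[4,0,0],0,8.7],[[3.9,0,0],0,8.7],[[0,0,4],0,8.7],[[0,0,4],0,8.7],[[0,0,3],0,8.7],[[0,0,0],0,8.7]]}}

```text
time_s: 6.82
tcp_pos: [0.568, -0.1212, 0.162]
eef_rot: [180.0, -0.2, -166.8]
contact_force: [-0.3, -0.1, 0.1]
gripper_width: 0.0868
gripper_force: 0.0
```

```bash
python3 -c "
from lib import *
here(np.load('q.npy'))"
```

```text
t 6.83 cooler mm [-173.6   -0.   162. ] yaw err -0.06 F [-0.3 -0.1  0.1] w 86.8 0.0
```

Down 4.9 cm, shift x by −0.2 cm, then close gently.

Call:
{"method": "jog_arm", "body": {"moves": [[[-0.2,0,2.5],0,8.7],[[0,0,2.4],0,8.7],[[0,0,0],0,8.7],[[0,0,0],0,6],[[0,0,0],0,4.5],[[0,0,0],0,4.5],[[0,0,0],0,4.5],[[0,0,0],0,4.5],[[0,0,0],0,4.5]], "newtons": 8}}

```text
time_s: 7.95
tcp_pos: [0.5719, -0.1202, 0.1145]
eef_rot: [180.0, -0.0, -166.7]
contact_force: [-2.3, 3.7, 0.6]
gripper_width: 0.0507
gripper_force: 8.0
```

```bash
python3 -c "
from lib import *
here(np.load('q.npy'))"
```

```text
t 7.95 cooler mm [-169.6    0.   114.5] yaw err -0.03 F [-2.3  3.7  0.6] w 50.7 7.998281945474446
```

Call:
{"method": "jog_arm", "body": {"moves": [[[-0.45,0,-0.7],0,4.5],[[-0.55,0,-0.65],0,4.5],[[-0.6,0,-0.55],0,4.5],[[-0.7,0,-0.45],0,4.5],[[-0.7,0,-0.35],0,4.5],[[-0.8,0,-0.25],0,4.5],[[-0.8,0,-0.15],0,4.5],[[-0.8,0,-0.05],0,4.5],[[0,0,0],0,4.5]]}}

```text
time_s: 9.07
tcp_pos: [0.626, -0.1076, 0.1465]
eef_rot: [-180.0, 0.1, -166.7]
contact_force: [-1.0, 4.6, 3.6]
gripper_width: 0.0506
gripper_force: 8.0
```

Run:
```python
from lib import *
from plant import *
import cv2
here(np.load('q.npy'))
a=capture("side")["pixels"][125:225,220:345]
cv2.imwrite("pics/e.png",cv2.resize(a,(625,500),interpolation=2))
```

```text
t 9.07 cooler mm [-114.    -0.2  146.5] yaw err -0.0 F [-1.   4.6  3.6] w 50.6 8.001456744968891
```

View pics/e.png

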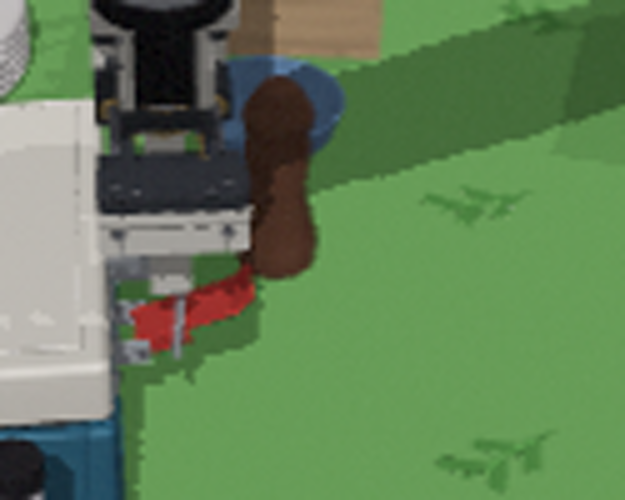

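The loop now stands upright at about (255,190), gripped, with the lever unmoved. Next I bring it in over the catch.

Call:
{"method": "jog_arm", "body": {"moves": [[[-0.6,0,-0.1],0,4.5],[[-0.5,0,0.1],0,4.5],[[-0.5,0,0.1],0,4.5],[[0,0,0],0,4.5]]}}

```text
time_s: 9.62
tcp_pos: [0.6413, -0.1041, 0.1453]
eef_rot: [-180.0, 0.1, -166.7]
contact_force: [-0.7, 5.0, 1.7]
gripper_width: 0.0503
gripper_force: 8.0
```

```bash
python3 -c "
from lib import *
here(np.load('q.npy'))"
```

```text
t 9.62 cooler mm [-98.3  -0.2 145.3] yaw err -0.01 F [-0.7  5.   1.7] w 50.3 7.996306121349335
```

Call:
{"method": "jog_arm", "body": {"moves": [[[0,0,0.3],0,4.5],[[0,0,0.3],0,4.5],[[0,0,0.3],0,4.5],[[0.1,0,0.3],0,4.5],[[0,0,0.2],0,4.5],[[0,0,0],0,4.5]]}}

```text
time_s: 10.38
tcp_pos: [0.6416, -0.104, 0.1332]
eef_rot: [-179.9, 0.3, -166.7]
contact_force: [-0.9, 6.5, 9.1]
gripper_width: 0.0502
gripper_force: 8.0
```

Run:
```python
from lib import *
from plant import *
import cv2
here(np.load('q.npy'))
a=capture("side")["pixels"][145:225,230:330]
cv2.imwrite("pics/f.png",cv2.resize(a,(700,560),interpolation=2))
```

```text
t 10.38 cooler mm [-98.   -0.3 133.2] yaw err 0.02 F [-0.9  6.5  9.1] w 50.2 8.011797666549683
```

View pics/f.png

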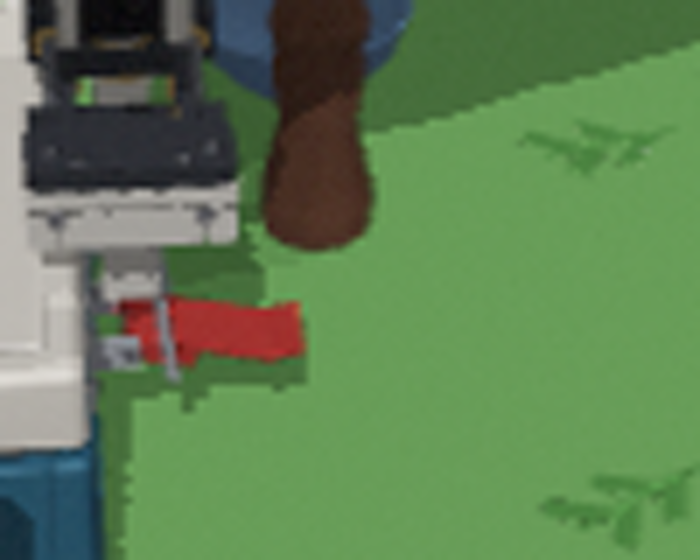

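The lever has come down with the loop: tip at about (273,192), near wire end at about (255,199). I'll work out where the bar is.

```bash
cat > fit2.py <<'E'
from lib import *
from scipy.optimize import least_squares
C=pickle.load(open("cams.pkl","rb"));q=np.load("q.npy");c=C["side"]
F=lambda u,v:np.array((230+(u+.5)/7-.5,145+(v+.5)/7-.5))
# lever tip corners & wire line pts
def res(p):
    Q=q.copy();Q[4]=p[0];Q[5]=p[1]
    r=[proj(c,pt('lever',(-.01,-.016,-.073),Q))-F(303,303),proj(c,pt('lever',(-.01,.016,-.073),Q))-F(303,358)]
    r.append(proj(c,pt('bail',(0,.0235,0),Q))-F(175,376))
    a=proj(c,pt('bail',(0,.0235,p[2]),Q))-F(162,303);r.append(a)
    return np.concatenate(r)
b=least_squares(res,[1.5,1.2,.03]);print(b.x,b.fun.round(1))
Q=q.copy();Q[:3]=0;Q[4:]=b.x[:2]
print("lean deg",np.degrees(Q[5]-Q[4]+.056),"pin",pt('bail',(0,0,0),Q)*1e3,"bar",pt('bail',(0,0,.0716),Q)*1e3,"keeper",pt('lid',(-.177,0,.0125),Q)*1e3)
E
python3 fit2.py
```

```text
[1.33906952 1.19261031 0.03925088] [-0.7  0.5  0.2 -0.6 -0.4 -0.1  0.  -0. ]
lean deg -5.182931229282152 pin [-115.34386155    0.           80.77013183] bar [-108.8758114     0.          152.07738481] keeper [-96.54541222   0.         147.80357896]
```

The fit puts the bar on top of the lip at about (−109,152), because the pads hold the bar corners at their outer edge, 10 mm off centre. I'll regrip centred, lift, come further in and lower.

Call:
{"method": "jog_arm", "body": {"moves": [[[0,0,0],0,6.5],[[0,0,0],0,6.5],[[1.1,0.05,0],0,6.5],[[0,0,0],0,4.5],[[0,0,0],0,4.5],[[0,0,0],0,4.5],[[0,0,0],0,4.5],[[0,0,0],0,4.5]], "newtons": 15}}

```text
time_s: 11.42
tcp_pos: [0.6283, -0.1067, 0.1311]
eef_rot: [-180.0, -0.0, -166.7]
contact_force: [-1.8, 0.3, 1.6]
gripper_width: 0.0499
gripper_force: 15.0
```

```bash
python3 -c "
from lib import *
here(np.load('q.npy'))"
```

```text
t 11.43 cooler mm [-111.5    0.2  131.1] yaw err -0.02 F [-1.8  0.3  1.6] w 49.9 15.001831585541368
```

Call:
{"method": "jog_arm", "body": {"moves": [[[0,0,-0.4],0,4.5],[[0,0,-0.5],0,4.5],[[-0.3,0,0],0,4.5],[[-0.4,0,0],0,4.5],[[-0.4,0,0],0,4.5],[[-0.3,0,0],0,4.5],[[0,0,0],0,4.5]]}}

```text
time_s: 12.3
tcp_pos: [0.6424, -0.1032, 0.14]
eef_rot: [180.0, 0.0, -166.7]
contact_force: [-2.6, 0.4, -3.0]
gripper_width: 0.0507
gripper_force: 15.0
```

```bash
python3 -c "
from lib import *
here(np.load('q.npy'))"
```

```text
t 12.3 cooler mm [-97.    0.3 140. ] yaw err -0.02 F [-2.6  0.4 -3. ] w 50.7 14.99974362552166
```

Call:
{"method": "jog_arm", "body": {"moves": [[[0,0,0.3],0,4.5],[[0,0,0.3],0,4.5],[[0,0,0.3],0,4.5],[[0,0,0.2],0,4.5],[[0,0,0.2],0,4.5],[[0,0,0],0,4.5]]}}

```text
time_s: 13.05
tcp_pos: [0.6438, -0.1032, 0.1304]
eef_rot: [-179.9, 0.3, -166.7]
contact_force: [-5.6, 4.4, 17.7]
gripper_width: 0.0504
gripper_force: 15.0
```

Run:
```python
from lib import *
from plant import *
import cv2
here(np.load('q.npy'))
a=capture("side")["pixels"][145:225,230:330]
cv2.imwrite("pics/g.png",cv2.resize(a,(700,560),interpolation=2))
```

```text
t 13.05 cooler mm [-9.570e+01  1.000e-01  1.304e+02] yaw err 0.05 F [-5.6  4.4 17.7] w 50.4 15.022058235481381
```

View pics/g.png

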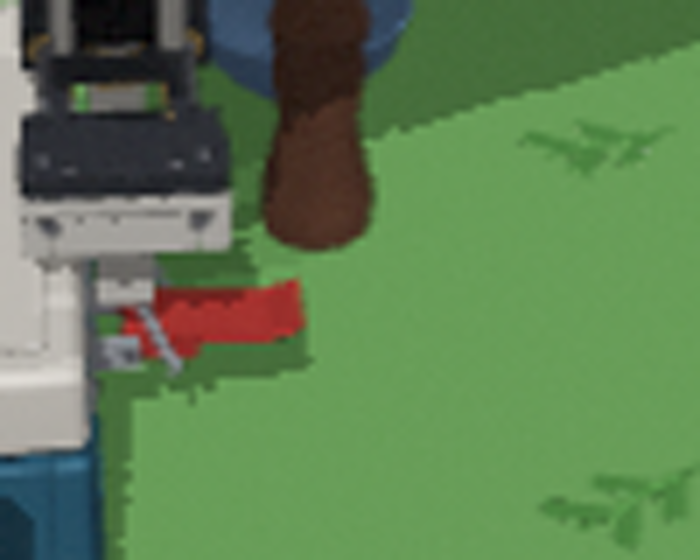

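The loop now leans well inward and the lever tip is at about (273,189). I'll estimate the bar again.

```bash
sed -e 's/F(303,303)/F(302,282)/;s/F(303,358)/F(305,335)/;s/F(175,376)/F(178,370)/;s/F(162,303)/F(146,308)/' fit2.py > fit3.py; python3 fit3.py
```

```text
[1.49965136 1.11951169 0.03580039] [-0.5  0.4  0.  -0.4 -0.4 -0.  -0.   0. ]
lean deg -18.571834676873834 pin [-116.59651017    0.           83.66203429] bar [-93.79238495   0.         151.53347064] keeper [-96.54541222   0.         147.80357896]
```

Call:
{"method": "jog_arm", "body": {"moves": [[[0,0,-0.2],0,4.5],[[0.15,0,0],0,4.5],[[0.15,0,0],0,4.5],[[0.1,0,0.1],0,4.5],[[0,0,0],0,4.5]]}}

```text
time_s: 13.72
tcp_pos: [0.64, -0.104, 0.1291]
eef_rot: [-180.0, 0.2, -166.7]
contact_force: [2.8, 4.1, 4.2]
gripper_width: 0.0503
gripper_force: 15.0
```

```bash
python3 -c "
from lib import *
here(np.load('q.npy'))"
```

```text
t 13.72 cooler mm [-9.960e+01  1.000e-01  1.291e+02] yaw err 0.0 F [2.8 4.1 4.2] w 50.3 15.002986555919051
```

Call:
{"method": "jog_arm", "body": {"moves": [[[0,0,0.15],0,4.5],[[0,0,0.15],0,4.5],[[0,0,0.15],0,4.5],[[0,0,0],0,4.5]]}}

```text
time_s: 14.22
tcp_pos: [0.6402, -0.104, 0.1253]
eef_rot: [-179.9, 0.3, -166.7]
contact_force: [1.3, 4.1, 9.9]
gripper_width: 0.0502
gripper_force: 15.0
```

Run:
```python
from lib import *
from plant import *
import cv2
here(np.load('q.npy'))
a=capture("side")["pixels"][145:225,230:330]
cv2.imwrite("pics/h.png",cv2.resize(a,(700,560),interpolation=2))
```

```text
t 14.22 cooler mm [-9.930e+01  1.000e-01  1.253e+02] yaw err 0.02 F [1.3 4.1 9.9] w 50.2 15.00947518274188
```

View pics/h.png

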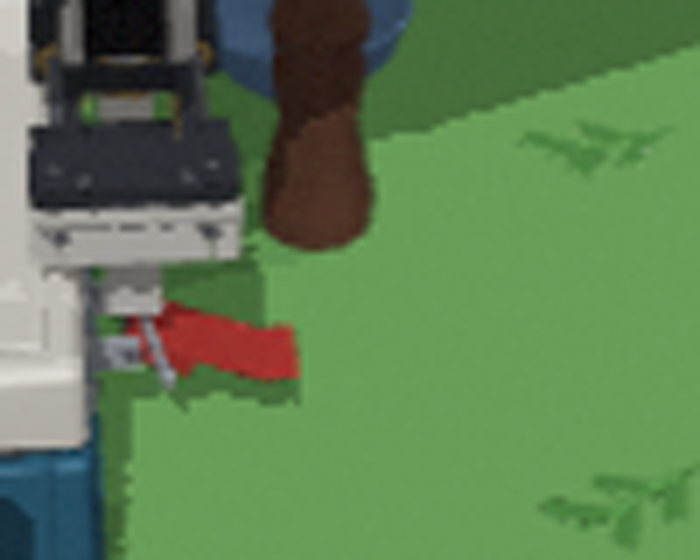

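```bash
sed -e 's/F(303,303)/F(297,327)/;s/F(303,358)/F(298,380)/;s/F(175,376)/F(171,384)/;s/F(162,303)/F(145,318)/' fit2.py > fit3.py; python3 fit3.py
```

```text
[1.16732629 0.85965727 0.03551915] [-0.7  0.3  0.1 -0.5 -0.4 -0.5 -0.   0. ]
lean deg -14.419572995916912 pin [-113.51131843    0.           77.94184921] bar [-95.68143249   0.         147.28631667] keeper [-96.54541222   0.         147.80357896]
```

The bar is seated in the groove: about (−95.7,147.3) against the catch at (−96.5,147.8), with the lever at about 1.17 rad. I'll let go of the loop and rise. A vertical tool's body would foul the catch before the lever closes, so I'll also check what the arm does near its reach limit.

Call:
{"method": "jog_arm", "body": {"moves": [[[0,0,0],0,8.7],[[0,0,0],0,8.7],[[0,0,0],0,8.7],[[0,0,-2],0,8.7],[[0,0,-4],0,8.7],[[0,0,-4],0,0],[[0,0,-4],0,0],[[-4,0,-2],0,0],[[-5,0,0],0,0],[[-5,0,0],0,0],[[-5,0,0],0,0],[[-5,0,0],0,0]]}}

```text
time_s: 15.78
tcp_pos: [0.8729, -0.0492, 0.283]
eef_rot: [-180.0, -0.0, -166.7]
contact_force: [1.0, 0.5, 1.6]
gripper_width: 0.0223
gripper_force: 0.0
```

Call:
{"method": "jog_arm", "body": {"moves": [[[-4,0,0],0,0],[[-4,0,0],0,0],[[-4,0,0],0,0],[[0,0,0],0,0]]}}

```text
time_s: 16.27
tcp_pos: [0.9725, -0.0203, 0.2654]
eef_rot: [-179.8, 0.1, -166.7]
contact_force: [0.2, 0.7, -1.7]
gripper_width: 0.0003
gripper_force: 0.0
```

Run:
```python
from lib import *
from plant import *
here(np.load('q.npy'));s=get_state();print(np.round(s["joints"],1),s["eef_rot"])
```

```text
t 16.27 cooler mm [243.3   5.1 265.4] yaw err 0.03 F [ 0.2  0.7 -1.7] w 0.3 0.0
[  10.3   56.9   71.4    0.2 -104.4  -86.9] [-1.79808637e+02  6.13725475e-02 -1.66672481e+02]
```

Orientation is always kept, so no tilt is available. Instead I'll press the loop's side wires inward with the finger flanks, just above the lid-clearance height. That pulls the lever pin past dead centre without the body meeting the catch. First I go back and come down outside the loop, fingers 38 mm apart.

Call:
{"method": "jog_arm", "body": {"moves": [[[4,-0.1,-0.5],0,3.8],[[4,-0.1,-0.5],0,3.8],[[4,-0.1,0],0,3.8],[[4,-0.1,0],0,3.8],[[4,-0.1,0],0,3.8],[[4,0,0],0,3.8],[[4,0,0],0,3.8],[[4,0,0],0,3.8],[[4,0,0],0,3.8],[[1.5,0,0],0,3.8],[[0,0,4],0,3.8],[[0,0,0],0,3.8]], "newtons": 30}}

```text
time_s: 17.77
tcp_pos: [0.6117, -0.1118, 0.2393]
eef_rot: [-179.7, 0.7, -166.8]
contact_force: [0.6, 0.8, 0.2]
gripper_width: 0.0379
gripper_force: 0.0
```

```bash
python3 -c "
from lib import *
from plant import *
import cv2
here(np.load('q.npy'))
np.save('side_i.npy',capture('side')['pixels'])
a=np.load('side_i.npy')[145:225,230:330]
cv2.imwrite('pics/i.png',cv2.resize(a,(700,560),interpolation=2))
"
```

```text
t 17.77 cooler mm [-128.9   -0.9  239.3] yaw err -0.06 F [0.6 0.8 0.2] w 37.9 0.0
```

View pics/i.png

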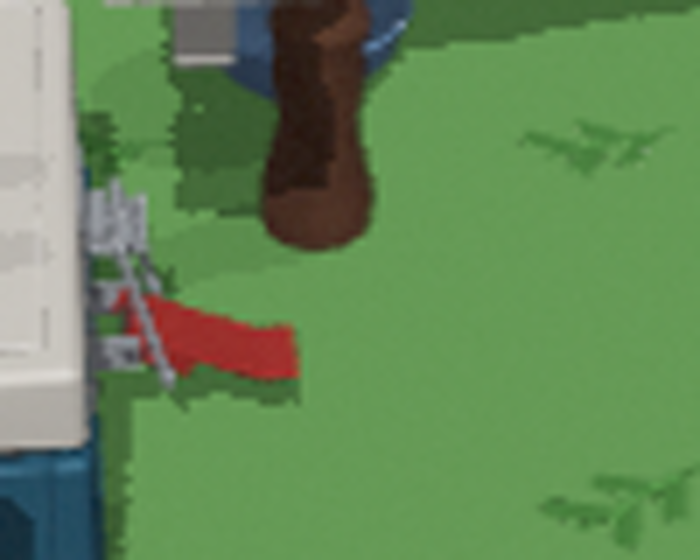

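The loop's bar is in the groove behind the lip (about (247,177)) and the lever is still at about 1.17 rad. Descending outside the wires.

Call:
{"method": "jog_arm", "body": {"moves": [[[0,0.1,4],0,3.8],[[0,0,4],0,3.8],[[0,0,3],0,3.8],[[0,0,1.8],0,3.8],[[0,0,0],0,3.8]]}}

```text
time_s: 18.45
tcp_pos: [0.615, -0.1111, 0.1125]
eef_rot: [-179.7, 0.8, -166.7]
contact_force: [-0.8, 0.7, 0.1]
gripper_width: 0.0376
gripper_force: 0.0
```

```bash
python3 -c "
from lib import *
from plant import *
here(np.load('q.npy'));print(get_state()['eef_rot'])
"
```

```text
t 18.45 cooler mm [-125.5   -1.   112.5] yaw err -0.01 F [-0.8  0.7  0.1] w 37.6 0.0
[-179.66590212    0.80611613 -166.71431101]
```

Call:
{"method": "jog_arm", "body": {"moves": [[[-0.4,0.1,0],0,3.8],[[-0.4,0,0],0,3.8],[[-0.3,0,0.1],0,3.8],[[-0.3,0,0],0,3.8],[[0,0,0],0,3.8]]}}

```text
time_s: 19.08
tcp_pos: [0.6257, -0.1075, 0.1123]
eef_rot: [-179.7, 0.6, -166.7]
contact_force: [-9.2, -1.2, 9.0]
gripper_width: 0.0378
gripper_force: 5.5
```

```bash
cat > red.py <<'E'
from lib import *
from plant import *
import cv2
q=np.load("q.npy");here(q)
c=capture("side");p=c["pixels"].astype(int)
m=(p[...,2]>110)&(p[...,1]<70)&(p[...,0]<80);m[:,:235]=0;m[:,320:]=0;m[:165]=0;m[260:]=0
y,x=np.nonzero(m);n=len(x)
if n:
    r=x.max();print("red n",n,"x",x.min(),r,"rows at right",y[x>=r-1].min(),y[x>=r-1].max(),"bottom",y.max())
    for th in(1.4,1.17,1,.8,.6,.4,.25,0):
        Q=q.copy();Q[4]=th;a=[proj(c,pt('lever',(-.012,s,-.073),Q)).round(0).tolist() for s in(-.016,.016)];print(th,a)
E
python3 red.py
```

```text
t 19.07 cooler mm [-114.3   -0.   112.3] yaw err -0.04 F [-9.2 -1.2  9. ] w 37.8 5.5156551115214825
red n 129 x 248 271 rows at right 193 199 bottom 199
1.4 [[272.0, 187.0], [273.0, 193.0]]
1.17 [[272.0, 191.0], [273.0, 198.0]]
1 [[270.0, 194.0], [271.0, 201.0]]
0.8 [[268.0, 197.0], [269.0, 204.0]]
0.6 [[265.0, 200.0], [265.0, 207.0]]
0.4 [[261.0, 203.0], [262.0, 210.0]]
0.25 [[258.0, 204.0], [258.0, 211.0]]
0 [[252.0, 206.0], [253.0, 213.0]]
```

Call:
{"method": "jog_arm", "body": {"moves": [[[-0.2,0,0],0,3.8],[[-0.2,0,0],0,3.8],[[-0.2,0,0],0,3.8],[[0,0,0],0,3.8]]}}

```text
time_s: 19.62
tcp_pos: [0.6269, -0.1072, 0.1109]
eef_rot: [-179.8, 0.1, -166.8]
contact_force: [-20.7, -3.2, 10.5]
gripper_width: 0.038
gripper_force: 11.0
```

```bash
python3 red.py | head -2
```

```text
t 19.62 cooler mm [-1.131e+02  1.000e-01  1.109e+02] yaw err -0.11 F [-20.7  -3.2  10.5] w 38.0 10.984762385487556
red n 115 x 252 270 rows at right 195 201 bottom 201
```

Call:
{"method": "jog_arm", "body": {"moves": [[[-0.25,0,0],0,3.8],[[-0.25,0,0],0,3.8],[[-0.25,0,0],0,3.8],[[-0.25,0,0],0,3.8],[[0,0,0],0,3.8]]}}

```text
time_s: 20.3
tcp_pos: [0.6326, -0.1056, 0.1079]
eef_rot: [-179.9, -0.4, -166.9]
contact_force: [-19.5, -5.0, -3.9]
gripper_width: 0.0376
gripper_force: 10.1
```

```bash
python3 red.py | head -2
```

```text
t 20.3 cooler mm [-107.1    0.3  107.9] yaw err -0.21 F [-19.5  -5.   -3.9] w 37.6 10.104514514096081
red n 29 x 248 252 rows at right 205 211 bottom 211
```

The lever has snapped over: tip at (252,205–211), which is θ ≈ 0. Backing off.

Call:
{"method": "jog_arm", "body": {"moves": [[[0.8,0,0],0,3.8],[[1,0,0],0,3.8],[[2,0,0],0,3.8],[[3,0,0],0,3.8],[[4,0,-2],0,3.8],[[3,0,-4],0,3.8],[[0,0,-5],0,3.8],[[0,0,-5],0,3.8],[[0,0,0],0,3.8]]}}

```text
time_s: 21.48
tcp_pos: [0.5093, -0.1346, 0.2755]
eef_rot: [-179.5, 1.5, -166.7]
contact_force: [-0.5, 0.0, -1.0]
gripper_width: 0.0377
gripper_force: 0.0
```

```bash
python3 red.py | head -2; python3 -c "
from plant import *
import cv2,numpy as np
a=capture('side')['pixels'][100:280,180:330];b=capture('top')['pixels'][130:280,180:400]
a=cv2.resize(a,(500,600),interpolation=2)[:, :450];b=cv2.resize(b,(350,239),interpolation=2)
o=np.zeros((600,800,3),np.uint8);o[:,:450]=a;o[:239,450:]=b
k=capture('side')['pixels'][160:220,230:280];o[245:245+355,450:450+296]=cv2.resize(k,(296,355),interpolation=2)
cv2.imwrite('pics/j.png',o)"
```

```text
t 21.48 cooler mm [-233.8    0.5  275.5] yaw err 0.02 F [-0.5  0.  -1. ] w 37.7 0.0
red n 34 x 248 252 rows at right 206 211 bottom 211
```

View pics/j.png

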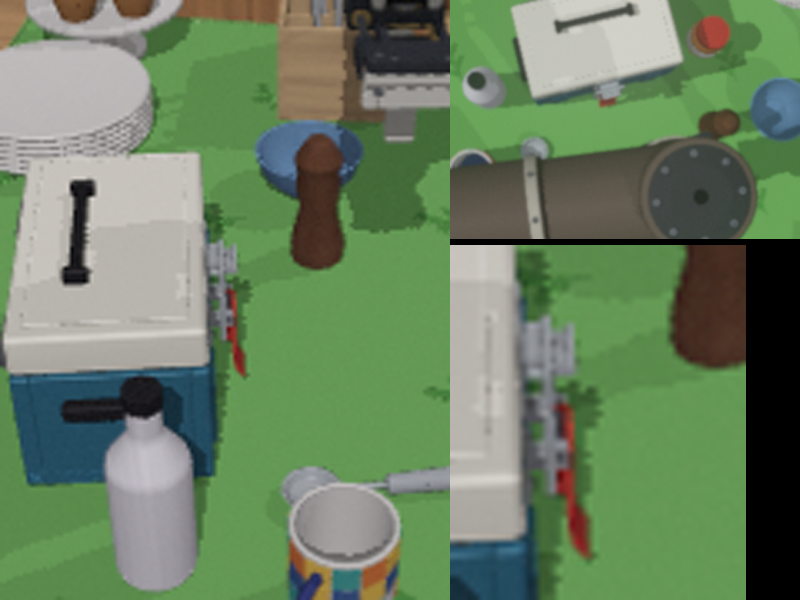

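The lid is tight, the loop is hooked on the catch at about (248,176), the lever hangs flat against the front (tip about (252,211)), and nothing else has moved. Handing in.

```bash
python3 -c "
from plant import *
print(close_job())"
```

```text
the job is handed in; nothing more can be done
None
```

The cooler is shut: the lid is pulled tight, the loop is hooked over the catch, the lever is snapped flat and the gripper is clear. I closed the lever by pushing the loop's side wires inward rather than pressing the lever itself, and the job is handed in (verdict not shown).

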